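# Clamp a freshly glued drawer in the bench ratchet clamp and hold it

### The job

Throw the bench clamp's selector lever from the red FREE notch into the green CLAMP notch, then pump the red trigger towards the black grip, stroke by stroke, until the moving jaw has closed on the glued plywood drawer and nips it firmly between both pads, without crushing its thin walls. Draw the jaw in with the trigger only, leave the lever in its notch and everything else on the bench where it is. The program finishes while holding: keep the trigger squeezed so that the clamp is still pressing on the drawer at the end.

Things in the scene. Friction and masses are not known exactly. Their poses are not given: they have to be found in the camera images.
- clamp: one-hand ratchet bar clamp bolted to the bench: steel foot, yellow housing 44 mm wide (top at z 105 mm), black pistol grip 28 mm wide standing on it to z 190 mm. Origin on the bench under the trigger pivot; z up, +y along the bar from grip to jaws, +x away from the robot (yaw within 0.3 rad). Selector pivot at x 0, y -105 mm, on an aluminium plate x +-55, y -185 to -90, top z 110 mm
- selector (a joint): selector lever, about a vertical axis: 0 = FREE notch (red dot, pawls lifted, the trigger does nothing), 1.0 rad = CLAMP notch (green dot). Growing values swing the knob anticlockwise from above, towards the clamp's +x. A sprung detent holds it in each notch and pulls it in over the last 0.25 rad; 2 to 3 N at the knob takes it out. Stops 0.1 rad past each notch
- selector_knob (a point): middle of the lever's upright round black knob, 18 mm across, 28 mm tall (z 123 to 151 mm), 55 mm from the selector pivot; steel lever arm below it, 11 mm wide, top at z 118 mm
- clamp_notch (a point): where the middle of the knob stands when the lever is in the CLAMP notch; the green dot is painted on the plate 20 mm further out
- trigger (a joint): red trigger: 0 = released, leaning away from the grip; 0.15 rad = fully squeezed, upright, against its stop. A spring returns it (4 N at the finger point when released, 7 N fully in). At CLAMP each full squeeze draws the bar in by 8 to 12 mm (80 mm per rad, rack pitch 4 mm); let it out fully between strokes, the bar stays where it is
- trigger_front (a point): finger point on the trigger's jaw-side face, 130 mm above its pivot, at z 150 mm. The trigger is 24 mm wide, 12 mm thick, up to z 175 mm. Squeezing moves this point 19 mm along the clamp's -y; to handle_back it is 56 mm released, 36 mm squeezed. Once the jaw grips, the force on the drawer is about 1.6 x (push here - 7 N): 20 to 25 N of push is right
- handle_back (a point): point on the fixed black grip's back face (its -y side, away from the jaws), at z 150 mm; the grip is 20 mm thick
- trigger_grip: the red grip part of the trigger, which the fingers press; origin at the trigger's pivot (x 0, y 0, z 20 mm of the clamp), z along the trigger
- bar (a joint): toothed steel bar (10 mm wide, z 66 to 86 mm) with the moving jaw on its end: 0 = jaws widest, growing in m as the jaw is drawn towards the housing; opening between the pads = 0.120 - value. It starts between 0 and 0.025
- moving_jaw: yellow moving jaw hanging from the bar's end, 26 mm thick, 94 mm high; its origin is the clamp's origin shifted along -y by bar
- jaw_pad: black rubber pad on the moving jaw, 40 mm wide, 36 mm high, springy: about 10 N per mm pressed in; same origin as moving_jaw
- jaw_pad_face (a point): centre of the moving pad's face, at z 30 mm
- body_pad: black rubber pad of the same size on the housing's own fixed jaw; same origin as the clamp
- body_pad_face (a point): centre of the fixed pad's face, at z 30 mm
- drawer: the work: a glued open-topped plywood parts drawer standing loose on the bench between the pads, under the bar: 100 mm (clamp x) by 70 mm (clamp y, the way it is clamped) by 50 mm high, 3 mm walls, brass knob on its robot side, about 160 g; slides easily. Origin at the centre of its underside. 15 to 40 N between the pads is a firm hold; the walls crack above 60 N
- spray_can_a: bystander: white spray can with a grey band and black cap, 66 mm across, 192 mm tall, standing loose on the bench; origin at the centre of its base
- spray_can_b: bystander: white spray can with a blue band and white cap, 66 mm across, 192 mm tall, standing loose; origin at the centre of its base
- tape_roll: bystander: yellow roll of tape lying flat, 96 mm across, 25 mm high; origin at the centre of its underside
- glue_bottle: bystander: yellow glue bottle with an orange nozzle, 54 mm across, 138 mm tall, standing near the clamp on the robot's side; origin at the centre of its base
- screwdriver: bystander: orange screwdriver, 200 mm long, lying beside the clamp on the robot's side; origin on the bench under its middle
- brush: bystander: flat paint brush, 200 mm long, lying on the bench; origin on the bench under its middle
- pine_offcut: bystander: pine offcut 160 x 70 x 35 mm, lying flat; origin at the centre of its underside
- screw_jar: bystander: glass jar with a red lid, 64 mm across, 85 mm tall, standing; origin at the centre of its base

How it is judged:
By the outcome, as a careful person would: the job done as asked, in the order asked, and still so for the second after the job is handed in, while the arm keeps its last pose, push and grip.
It also fails if it takes over 69 s, if anything falls off the work surface, if the arm or the gripper's body presses on something with over 40 N, if the wrist force passes 120 N, or if a joint passes its speed limit or range.

### The arm

A 6-joint arm with a two-finger parallel gripper is mounted at the origin on the work surface. World frame = base frame: x ahead of the robot, y to its left, z up, the work surface at z = 0. Lengths are in m, angles in rad, forces in N, time in s.
With the tool pointing down it reaches from about 0.15 to 0.775 m from the base axis. Payload 6.1 kg.
Tool frame: the origin (TCP) lies at the very end of the fingers, on their centre line; the grasp point (between the pads) lies 19 mm behind it (arm.grasp_offset is the distance from the TCP to the grasp point, in m); z points along the fingers, y is the direction in which the jaws open and shut (so a half turn about z gives the same grasp; the last joint's range is limited). The gripper opens to 85 mm and grips with 20 to 120 N. Pads are 22 mm wide; open, the fingers measure 114 mm over their backs; the gripper's body (76 mm by 85 mm) begins 54 mm behind the grasp point. The pads swing forward as they close: fully open they stand 13 mm farther back than shut.
Start: joints at [1.147, 0.126, -0.04, 1.405, 0, 1.571], TCP at [0.216, 0.479, 0.231] pointing down, gripper open.
Joint ranges: [-2.72, 2.72], [-0.95, 1.95], [-1.27, 1.35], [-1.78, 2.02], [-1.46, 1.47], [-3.14, 3.14]. Speed limits (rad/s): [2.39, 2.39, 3.01, 3.14, 3.14, 3.14].

### API

Orientations are given as a unit quaternion [w, x, y, z].
In Python, from bench import arm, viewer gives the robot as it stands.
- The arm moves only by the shell command python3 -m crank 'ROWS' [FORCE]. ROWS is a JSON object of lists of equal length, an entry for each row: "jaw": the gripper command: -1 is shut, 1 is fully open, values between are in proportion; "travel": the shift along the tool's x, y, z in units of 25 mm (1.0 is 25 mm), a list of three; "roll": the turn about the tool's z in units of 5 degrees (1.0 is 5 degrees). A call has 1 to 8 rows; each row shifts and turns the pose as measured when the row begins, along the tool's axes as they then stand; what a row does not reach is not made up. A row lasts 1/12 s, in which the tool goes at most 41.7 mm and 7.16 degrees, less where a joint would pass 70% of its speed; a pose out of reach is approached as far as the arm can. A call is refused whole if a number of a shift passes 1 or a number of a turn 1, either way. A call with a gripper value outside its range is refused whole. The fingers move at their own pace and stop on an object; FORCE is the grip in N (left out, the last holds). Time passes only in rows, so rows that do not move let the fingers close. It gives the time, the measured TCP pose, the force and the opening at its end, in the units of the state.
- arm.get_state(): the state, without advancing time (a new reading comes with each control period).
- viewer.read_camera(name): name is "scene" or "top" or "wrist"; returns a dict with "img" (400x640x3 uint8, red, green, blue), "fx", "fy", "cx", "cy" (pixels), "rvec" (rotation vector, rad) and "tvec" (3), from world to camera coordinates, as OpenCV has them. Camera axes: x right, y down, z forward; pixel columns grow to the right and rows downward; lengths in m; the calibration is good to about 2 mm. A picture is of the moment at which its call begins. There is no depth.
- arm.close_job(): hands the job in, once; it reports no verdict.
The state is a dict: "t": time; "qpos": joint angles; "qd": joint speeds; "effort": joint torques, N m; "eef_pos": TCP position; "tool_rot": TCP orientation; "contact_force": force on the tool from outside, world axes, zero at the start; "torque": the same for the moment, N m; "finger_gap": finger opening in m.
Only numpy, scipy, OpenCV 4.12 (cv2) and the standard library are available. Lean on these libraries where they do the work, as an engineer would, in place of code of your own. Each camera call takes 0.05 s, during which the arm holds its last target.

## Working session

There is one attempt and no reset: what is moved stays moved. The work goes in short steps, Python scripts to look and compute and a shell command to move; the robot and the scene stay as the last step left them, time stands still between calls to the robot, and variables do not carry over. Pictures are saved under pics/ and viewed, and the job is handed in when it is done.

```bash
ls; mkdir -p pics; cat > h.py <<'E'
import numpy as np, cv2, json
from bench import arm, viewer
def shot(n,save,crop=None,scale=1):
    c=viewer.read_camera(n); im=c["img"]
    if crop: 
        x0,y0,x1,y1=crop; im=im[y0:y1,x0:x1]
    if scale!=1: im=cv2.resize(im,None,fx=scale,fy=scale,interpolation=cv2.INTER_CUBIC)
    cv2.imwrite("pics/"+save,im[:,:,::-1]); 
    k={a:np.array(c[a]).tolist() for a in("fx","fy","cx","cy","rvec","tvec")}
    json.dump(k,open("pics/"+save+".json","w")); np.save("pics/"+save+".npy",c["img"]); return c
def cal(save):
    return json.load(open("pics/"+save+".json"))
def ray(c,u,v):
    R=cv2.Rodrigues(np.array(c["rvec"],float))[0]; t=np.array(c["tvec"],float).ravel()
    d=R.T@np.array([(u-c["cx"])/c["fx"],(v-c["cy"])/c["fy"],1]); o=-R.T@t
    return o,d
def atz(c,u,v,z):
    o,d=ray(c,u,v); return o+d*(z-o[2])/d[2]
def proj(c,P):
    K=np.array([[c["fx"],0,c["cx"]],[0,c["fy"],c["cy"]],[0,0,1.]])
    return cv2.projectPoints(np.array(P,float).reshape(-1,3),np.array(c["rvec"],float),np.array(c["tvec"],float),K,None)[0].reshape(-1,2)
E
python3 - <<'E'
from h import *
for n in("scene","top","wrist"):
    c=shot(n,n+"0.png"); print(n,ray(c,320,200))
s=arm.get_state(); print(s)
E
```

```text
pics
scene (array([ 1.57010029, -0.70487829,  1.03648198]), array([-0.65577657,  0.45650163, -0.60136391]))
top (array([0.42694232, 0.03947206, 1.43190744]), array([ 0.09542883, -0.01475845, -0.99545424]))
wrist (array([0.14142621, 0.51127798, 0.37287828]), array([ 0.28808977, -0.11927704, -0.95021284]))
{'t': 0.15, 'qpos': array([ 1.14700562e+00,  1.26273568e-01, -4.03659247e-02,  1.40539918e+00,
       -8.27178981e-06,  1.57077484e+00]), 'qd': array([-0.00043117, -0.00138283,  0.00224364,  0.00077486,  0.00109938,
       -0.00015864]), 'effort': array([ 5.31530532e-04, -4.36278355e+01,  3.53148866e+01,  1.37042082e-02,
        1.86799839e-04, -4.54019073e-06]), 'eef_pos': array([0.21576434, 0.47827259, 0.23069512]), 'tool_rot': array([-1.26604576e-04,  2.10302696e-01,  9.77636124e-01, -6.08150800e-04]), 'contact_force': array([ 0.50671605, -0.17460074,  0.03088123]), 'torque': array([-0.03606893, -0.01076767, -0.00754807]), 'finger_gap': 0.08554649597438409}
```

View pics/scene0.png

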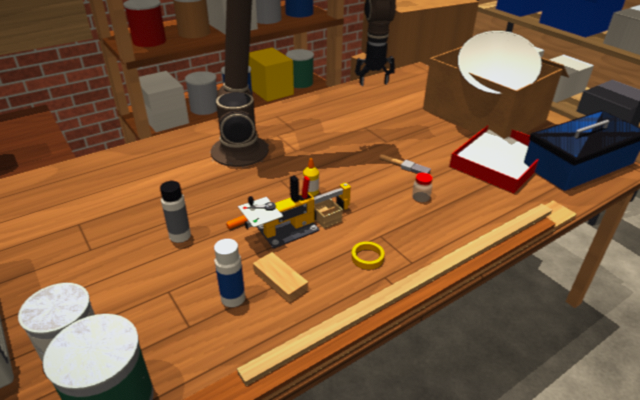

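View pics/top0.png

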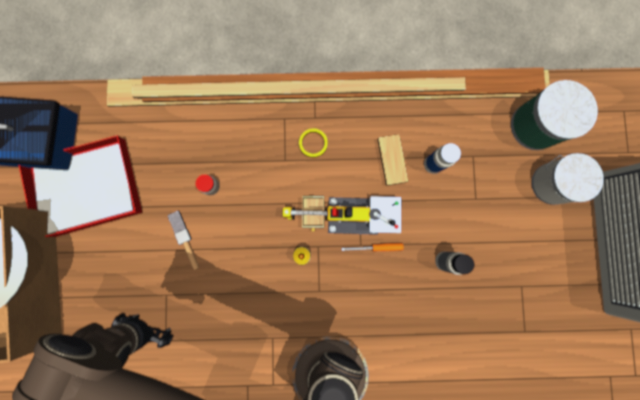

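View pics/wrist0.png

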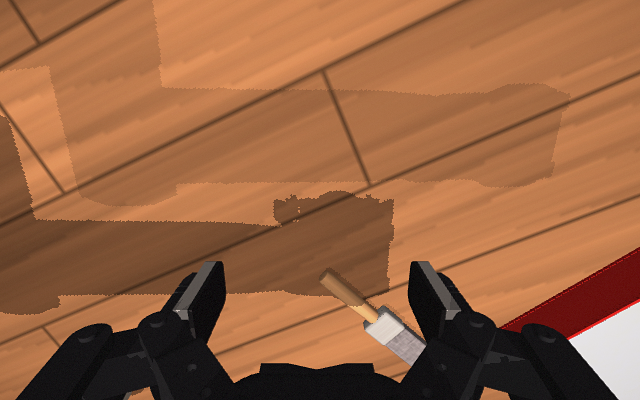

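The scene and top pictures show the clamp around top pixel (345,213), with the jaws to the left (+y) and the selector plate at (385,214). I'll enlarge that area.

```bash
python3 - <<'E'
import cv2,numpy as np
a=np.load("pics/top0.png.npy")[180:270,270:430]; cv2.imwrite("pics/topz.png",cv2.resize(a[:,:,::-1],None,fx=5,fy=5,interpolation=cv2.INTER_CUBIC))
a=np.load("pics/scene0.png.npy")[150:260,215:365]; cv2.imwrite("pics/scz.png",cv2.resize(a[:,:,::-1],None,fx=5,fy=5,interpolation=cv2.INTER_CUBIC))
from h import *
c=cal("top0.png"); 
for u,v in [(385,214),(302,256),(335,212)]: print(atz(c,u,v,.1), ray(c,u,v)[0])
E
```

```text
[ 0.50607857 -0.18019028  0.1       ] [0.42694232 0.03947206 1.43190744]
[0.38387286 0.07935226 0.1       ] [0.42694232 0.03947206 1.43190744]
[ 0.51616326 -0.02570264  0.1       ] [0.42694232 0.03947206 1.43190744]
```

View pics/topz.png

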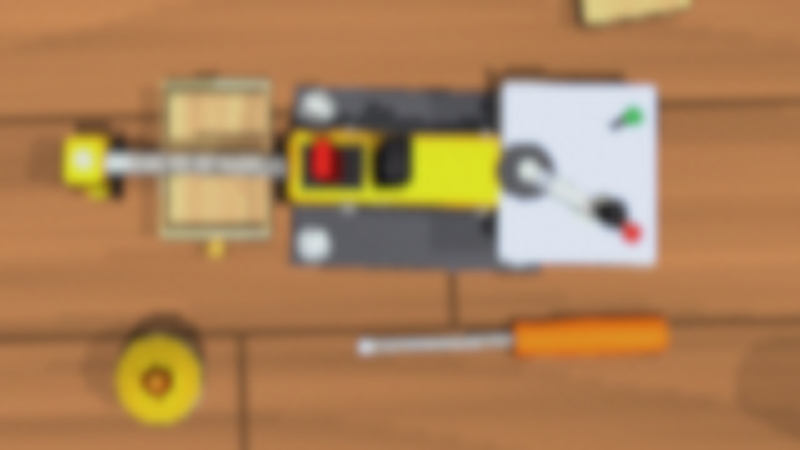

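View pics/scz.png

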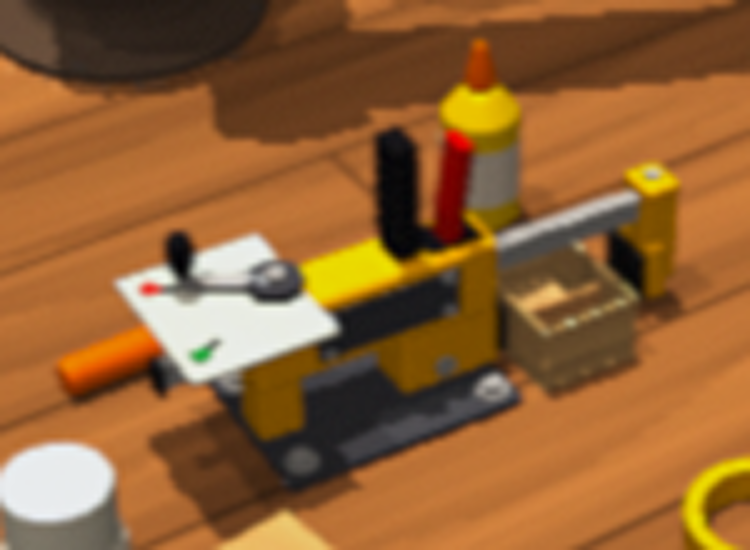

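```bash
python3 - <<'E'
from h import *
from scipy.optimize import least_squares
t=cal("top0.png"); s=cal("scene0.png")
T=lambda U,V:((U+.5)/5-.5+270,(V+.5)/5-.5+180)
S=lambda U,V:((U+.5)/5-.5+215,(V+.5)/5-.5+150)
# clamp pts
pts=[(t,T(498,82),(.055,-.09,.11)),(t,T(657,83),(.055,-.185,.11)),(t,T(656,265),(-.055,-.185,.11)),(t,T(497,263),(-.055,-.09,.11)),
(s,S(262,236),(-.055,-.09,.11)),(s,S(117,281),(-.055,-.185,.11)),(s,S(190,380),(.055,-.185,.11)),(s,S(341,326),(.055,-.09,.11))]
def W(p,P):
    x,y,a=p; c,d=np.cos(a),np.sin(a); return [x+c*P[0]-d*P[1],y+d*P[0]+c*P[1],P[2]]
for sel in (pts,pts[:4],pts[4:]):
    r=least_squares(lambda p:np.concatenate([proj(c,W(p,P))[0]-uv for c,uv,P in sel]),[.51,-.05,0],loss='soft_l1')
    print(r.x,np.abs(r.fun).round(2))
    p=r.x
    for n,P in dict(piv=(0,-.105,.118),green=(.055*0,0,0)).items(): print(n,W(p,P))
    if sel is pts: P0=p
inv=lambda w:(lambda d:(np.cos(P0[2])*d[0]+np.sin(P0[2])*d[1],-np.sin(P0[2])*d[0]+np.cos(P0[2])*d[1]))(np.array(w[:2])-P0[:2])
for n,c,uv,z in [("green",t,T(632,116),.11),("red",t,T(632,233),.11),("knobtop",t,T(612,212),.151),("pivot",t,T(527,168),.118),("handletop",t,T(400,160),.19),("trigtop",t,T(325,160),.175),("jawtop",t,T(84,160),.094),
("green",s,S(202,353),.11),("red",s,S(150,289),.11),("knob",s,S(179,240),.151),("hand",s,S(397,138),.19),("trig",s,S(459,140),.175)]:
    w=atz(c,*uv,z); print(n,w.round(4),np.round(inv(w),4))
E
```

```text
[ 0.51215575 -0.04174432 -0.05546495] [0.81 0.03 0.2  0.76 0.32 0.14 0.41 0.4  0.54 0.62 0.02 0.15 1.06 0.3
 0.31 0.6 ]
piv [np.float64(0.5063349160805252), np.float64(-0.14658285176523056), 0.118]
green [np.float64(0.5121557498481489), np.float64(-0.04174431927717208), 0]
[ 0.51069118 -0.04111017 -0.04184866] [0.38 0.11 0.63 0.42 0.26 0.19 0.47 0.31]
piv [np.float64(0.5062983508029095), np.float64(-0.1460182394184199), 0.118]
green [np.float64(0.5106911781130877), np.float64(-0.04111016981353702), 0]
[ 0.51444904 -0.0423936  -0.07560137] [0.29 0.59 0.03 0.45 0.35 0.21 0.1  0.86]
piv [np.float64(0.5065184607516352), np.float64(-0.14709367511075935), 0.118]
green [np.float64(0.5144490447612845), np.float64(-0.04239359947914439), 0]
green [ 0.5391 -0.2139  0.11  ] [ 0.0365 -0.1704]
red [ 0.4673 -0.2106  0.11  ] [-0.0355 -0.1711]
knobtop [ 0.4788 -0.1916  0.151 ] [-0.025  -0.1514]
pivot [ 0.5082 -0.1468  0.118 ] [ 0.0019 -0.1051]
handletop [ 0.5102 -0.0635  0.19  ] [-0.0007 -0.0218]
trigtop [ 0.5123 -0.0209  0.175 ] [-0.001   0.0208]
jawtop [0.5216 0.125  0.094 ] [0.0002 0.167 ]
green [ 0.5362 -0.214   0.11  ] [ 0.0335 -0.1707]
red [ 0.4655 -0.2109  0.11  ] [-0.0372 -0.1715]
knob [ 0.4819 -0.1968  0.151 ] [-0.0216 -0.1565]
hand [ 0.511  -0.0632  0.19  ] [ 0.     -0.0215]
trig [ 0.5147 -0.0216  0.175 ] [0.0014 0.0203]
```

```bash
cat >> h.py <<'E'
from scipy.spatial.transform import Rotation as Ro
def tool():
    s=arm.get_state(); q=s["tool_rot"]; return s,Ro.from_quat([q[1],q[2],q[3],q[0]]).as_matrix()
def delta(target,yaw=-0.0555):
    s,R=tool(); d=R.T@(np.array(target)-s["eef_pos"])
    want=np.array([-np.sin(yaw),np.cos(yaw),0])
    v=R.T@want; a=np.degrees(np.arctan2(-v[0],v[1])); a=(a+90)%180-90
    print("t",s["t"],"pos",s["eef_pos"].round(4),"gap",round(s["finger_gap"],4),"F",np.round(s["contact_force"],1),"T",np.round(s["torque"],2),"q6",s["qpos"][5].round(2))
    print("toolx",R[:,0].round(2),"tooly",R[:,1].round(2),"travel units",(d/.025).round(2),"roll units",round(a/5,2))
E
python3 -c "
from h import *
delta([.435,-.193,.231])"
```

```text
t 0.15 pos [0.2158 0.4783 0.2307] gap 0.0855 F [ 0.5 -0.2  0. ] T [-0.04 -0.01 -0.01] q6 1.57
toolx [-0.91  0.41 -0.  ] tooly [ 0.41  0.91 -0.  ] travel units [-1.903e+01 -2.087e+01  1.000e-02] roll units -4.22
```

```bash
python3 -m crank '{"jaw":[-1,-1,-1,-1,-1,-1,-1,-1],"travel":[[-0.8,-1,0],[-0.8,-1,0],[-0.8,-1,0],[-0.8,-1,0],[-0.8,-1,0],[-0.5,-1,0],[-0.5,-1,0],[-0.5,-1,0]],"roll":[-1,-1,-1,-1,-0.2,0,0,0]}' 20
python3 -c "
from h import *
delta([.435,-.193,.231])"
```

```text
t: 0.82
eef_pos: [0.3176, 0.2526, 0.2268]
tool_rot: [-0.002, 0.014, 1.0, -0.003]
contact_force: [-0.4, -0.4, 0.8]
finger_gap: -0.0003
t 0.8167 pos [0.3176 0.2526 0.2268] gap -0.0003 F [-0.4 -0.4  0.8] T [ 0.02 -0.02  0.03] q6 0.7
toolx [-1.    0.03  0.  ] tooly [ 0.03  1.   -0.01] travel units [ -5.19 -17.69  -0.1 ] roll units 0.32
```

```bash
python3 -m crank '{"jaw":[-1,-1,-1,-1,-1,-1,-1,-1],"travel":[[-0.3,-1,0],[-0.3,-1,0],[-0.3,-1,0],[-0.3,-1,0],[-0.3,-1,0],[-0.3,-1,0],[-0.3,-1,0],[-0.3,-1,0]],"roll":[0.3,0,0,0,0,0,0,0]}'
python3 -m crank '{"jaw":[-1,-1,-1,-1,-1,-1,-1,-1],"travel":[[-0.3,-1,-0.1],[-0.3,-1,-0.1],[-0.3,-1,0],[-0.3,-1,0],[-0.3,-1,0],[-0.3,-1,0],[-0.3,-1,0],[-0.3,-1,0]],"roll":[0,0,0,0,0,0,0,0]}'
python3 -c "
from h import *
delta([.435,-.193,.16])"
```

```text
t: 1.48
eef_pos: [0.3673, 0.0388, 0.2265]
tool_rot: [-0.002, 0.027, 1.0, -0.003]
contact_force: [1.7, 0.9, 0.5]
finger_gap: -0.0002
t: 2.15
eef_pos: [0.4152, -0.1754, 0.2318]
tool_rot: [-0.003, 0.028, 1.0, -0.003]
contact_force: [0.7, 0.3, 1.1]
finger_gap: 0.0003
t 2.15 pos [ 0.4152 -0.1754  0.2318] gap 0.0003 F [0.7 0.3 1.1] T [-0.01 -0.    0.  ] q6 -0.34
toolx [-1.    0.06  0.01] tooly [ 0.06  1.   -0.01] travel units [-0.85 -0.64  2.87] roll units -0.01
```

```bash
python3 -m crank '{"jaw":[-1,-1,-1,-1,-1],"travel":[[-0.45,-0.5,0.8],[-0.3,-0.2,1],[0,0,1],[0,0,0.3],[0,0,0]],"roll":[0,0,0,0,0]}'
python3 - <<'E'
from h import *
delta([.435,-.193,.128])
c=shot("wrist","wrist1.png"); print(proj(c,[[.4773,-.1933,.151],[.5301,-.1963,.151]]))
E
```

```text
t: 2.57
eef_pos: [0.4341, -0.2017, 0.1512]
tool_rot: [-0.002, 0.032, 0.999, -0.004]
contact_force: [0.2, 0.5, 1.0]
finger_gap: 0.0
t 2.5667 pos [ 0.4341 -0.2017  0.1512] gap 0.0 F [0.2 0.5 1. ] T [-0.01  0.03  0.01] q6 -0.37
toolx [-1.    0.06  0.  ] tooly [ 0.06  1.   -0.01] travel units [-0.02  0.36  0.93] roll units -0.11
[[337.40798962 335.18095635]
 [336.29018664 408.03740116]]
```

View pics/wrist1.png

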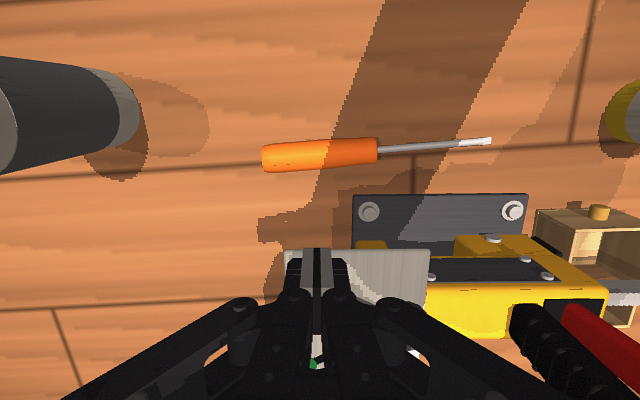

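```bash
python3 -m crank '{"jaw":[-1,-1,-1,-1,-1],"travel":[[0,0.2,0.5],[0,0,0.35],[0,0,0.1],[-0.4,0,0],[-0.4,0,0]],"roll":[0,0,0,0,0]}'
python3 - <<'E'
from h import *
delta([.506,-.198,.128])
c=shot("scene","sc1.png",(215,150,365,260),5)
E
```

```text
t: 3.03
eef_pos: [0.4559, -0.1976, 0.1331]
tool_rot: [0.001, 0.032, 0.999, -0.005]
contact_force: [0.3, 0.2, 0.6]
finger_gap: 0.0001
t 3.0333 pos [ 0.4559 -0.1976  0.1331] gap 0.0001 F [0.3 0.2 0.6] T [-0.   -0.   -0.06] q6 -0.34
toolx [-1.    0.06 -0.  ] tooly [ 0.06  1.   -0.01] travel units [-2.    0.11  0.21] roll units -0.09
```

View pics/sc1.png

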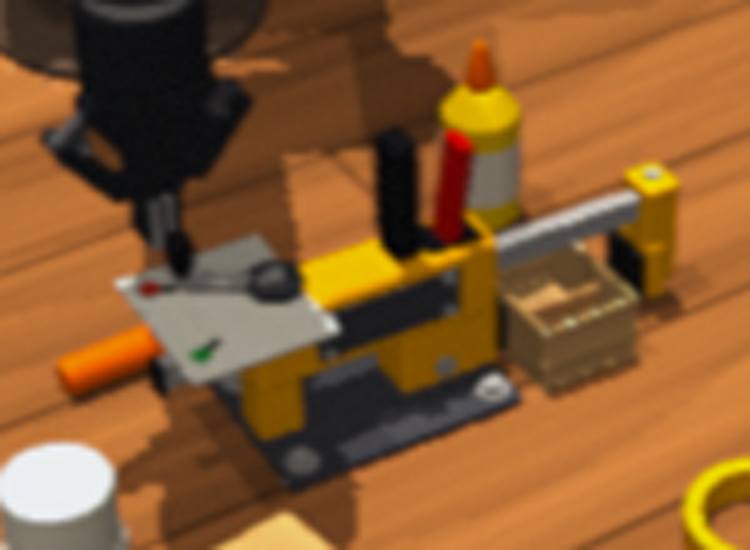

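```bash
python3 -m crank '{"jaw":[-1,-1,-1,-1,-1,-1],"travel":[[-0.3,0.05,0.1],[-0.4,0,0.1],[-0.4,0,0],[-0.4,0,0],[-0.4,0,0],[0,0,0]],"roll":[0,0,0,0,0,0]}'
python3 - <<'E'
from h import *
delta([.506,-.198,.128])
c=shot("scene","sc2.png",(215,150,365,260),5)
E
```

```text
t: 3.58
eef_pos: [0.5102, -0.2014, 0.1296]
tool_rot: [0.0, 0.031, 0.999, -0.007]
contact_force: [0.3, -0.1, -0.5]
finger_gap: -0.0002
t 3.5833 pos [ 0.5102 -0.2014  0.1296] gap -0.0002 F [ 0.3 -0.1 -0.5] T [-0.03 -0.01  0.01] q6 -0.31
toolx [-1.    0.06 -0.  ] tooly [ 0.06  1.   -0.01] travel units [0.17 0.12 0.06] roll units -0.08
```

View pics/sc2.png

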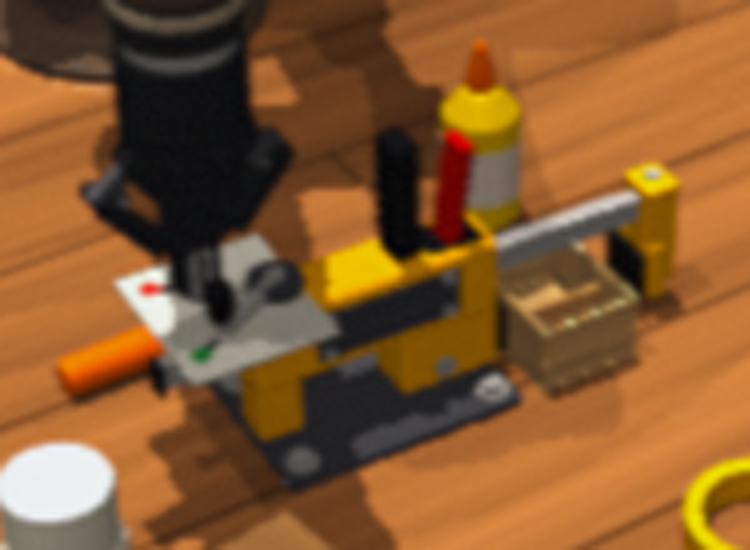

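```bash
python3 -m crank '{"jaw":[-1,-1,-1,-1,-1,-1,-1],"travel":[[0.6,0,0],[0.4,0,-0.5],[0,0,-1],[0,0,-1],[0,0,-1],[0,0,-1],[0,0,0]],"roll":[0,0,0,0,0,0,0]}'
python3 - <<'E'
from h import *
delta([.5120,-.0447,.24])
c=shot("scene","sc3.png",(215,150,365,260),5)
p=proj(c,[[.5301,-.1963,.151],[.5301,-.1963,.123]]);print((p-[215,150])*5)
E
```

```text
t: 4.22
eef_pos: [0.4812, -0.1966, 0.25]
tool_rot: [-0.0, 0.031, 0.999, -0.006]
contact_force: [-0.2, -0.2, 1.0]
finger_gap: -0.0002
t 4.2167 pos [ 0.4812 -0.1966  0.25  ] gap -0.0002 F [-0.2 -0.2  1. ] T [ 0.02 -0.02  0.03] q6 -0.32
toolx [-1.    0.06 -0.  ] tooly [ 0.06  1.   -0.01] travel units [-0.85  6.15  0.33] roll units -0.08
[[217.48056342 279.46335014]
 [220.45814038 317.5352975 ]]
```

View pics/sc3.png

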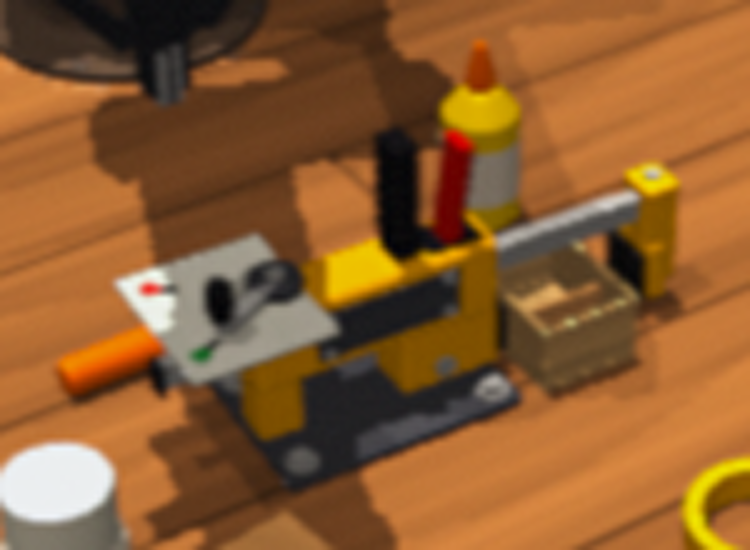

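The knob sits at (218,300) in the crop, in line with the green dot and within 1 px of the computed CLAMP-notch projection. Next is the trigger.

```bash
python3 -m crank '{"jaw":[1,1,1,1,1,1,1,1],"travel":[[-0.2,1,0],[-0.2,1,0],[-0.2,1,0],[-0.2,1,0],[0,1,0],[0,1,0],[0,0.4,0],[0,0,0]],"roll":[0,0,0,0,0,0,0,0]}'
python3 - <<'E'
from h import *
delta([.5120,-.0447,.24])
c=shot("wrist","wr3.png")
shot("top","top3.png",(270,180,430,270),5)
E
```

```text
t: 4.93
eef_pos: [0.5093, -0.0331, 0.246]
tool_rot: [-0.0, 0.034, 0.999, -0.006]
contact_force: [-0.4, -0.7, 0.7]
finger_gap: 0.0852
t 4.9333 pos [ 0.5093 -0.0331  0.246 ] gap 0.0852 F [-0.4 -0.7  0.7] T [-0.04 -0.01 -0.01] q6 0.01
toolx [-1.    0.07 -0.  ] tooly [ 0.07  1.   -0.01] travel units [-0.14 -0.45  0.24] roll units -0.14
```

View pics/wr3.png

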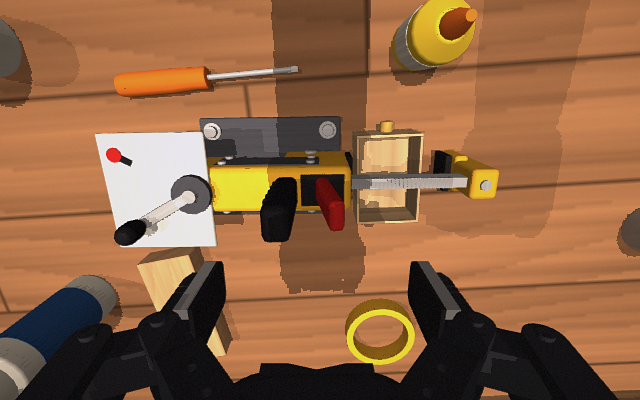

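```bash
python3 -m crank '{"jaw":[1,1,1],"travel":[[-0.1,-0.45,0],[0,0,0.6],[0,0,0.2]],"roll":[-0.1,0,0]}'
python3 - <<'E'
from h import *
delta([.5120,-.0447,.128])
c=shot("wrist","wr4.png")
E
```

```text
t: 5.28
eef_pos: [0.5112, -0.05, 0.2269]
tool_rot: [0.001, 0.031, 0.999, -0.007]
contact_force: [-0.1, 0.7, 0.0]
finger_gap: 0.0856
t 5.2833 pos [ 0.5112 -0.05    0.2269] gap 0.0856 F [-0.1  0.7  0. ] T [-0.    0.01  0.05] q6 -0.03
toolx [-1.    0.06 -0.  ] tooly [ 0.06  1.   -0.01] travel units [-0.01  0.26  3.95] roll units -0.08
```

View pics/wr4.png

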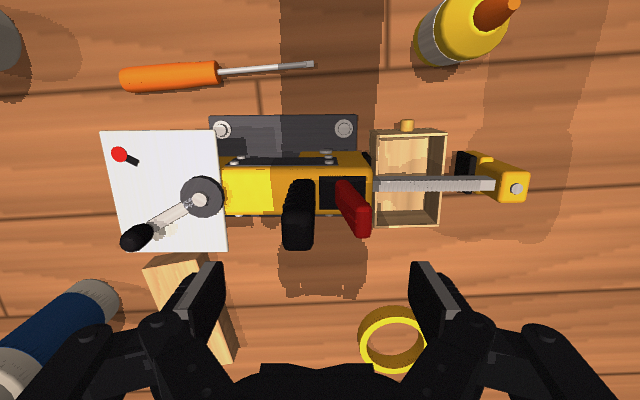

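```bash
python3 -m crank '{"jaw":[1,1,1,1,1,1,1],"travel":[[0,0.25,0.4],[0,0,0.7],[0,0,0.8],[0,0,0.8],[0,0,0.8],[0,0,0.35],[0,0,0]],"roll":[0,0,0,0,0,0,0]}'
python3 - <<'E'
from h import *
delta([.5120,-.0447,.128])
c=shot("wrist","wr5.png"); shot("scene","sc5.png",(215,120,365,230),5)
E
```

```text
t: 5.92
eef_pos: [0.5119, -0.0472, 0.1268]
tool_rot: [0.003, 0.035, 0.999, -0.007]
contact_force: [0.4, -0.6, 0.4]
finger_gap: 0.0855
t 5.9167 pos [ 0.5119 -0.0472  0.1268] gap 0.0855 F [ 0.4 -0.6  0.4] T [ 0.    0.06 -0.03] q6 -0.01
toolx [-1.    0.07 -0.01] tooly [ 0.07  1.   -0.01] travel units [ 0.    0.1  -0.05] roll units -0.16
```

View pics/wr5.png

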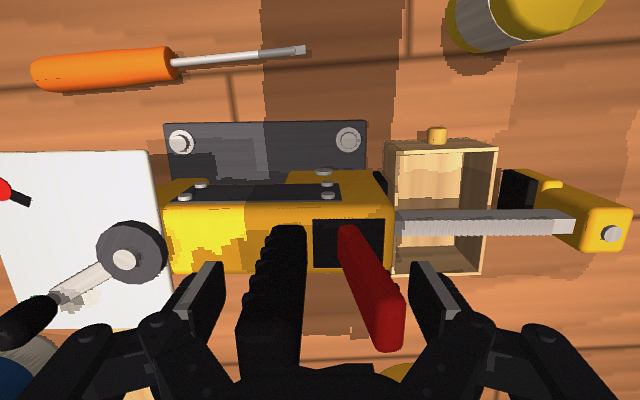

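View pics/sc5.png

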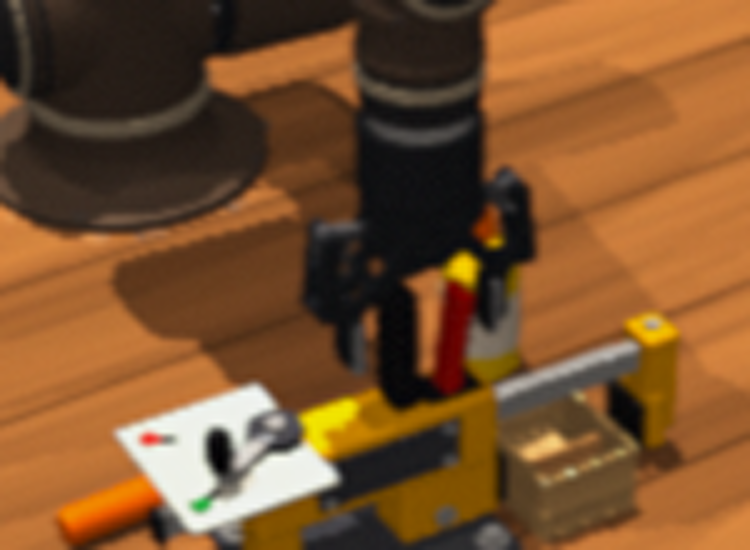

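```bash
python3 -m crank '{"jaw":[-1,-1,-1,-1,-1,-1],"travel":[[0,-0.1,0],[0,-0.1,0],[0,-0.1,0],[0,0,0],[0,0,0],[0,0,0]],"roll":[0,0,0,0,0,0]}' 20
python3 - <<'E'
from h import *
delta([.5115,-.0537,.128])
c=shot("wrist","wr6.png")
E
```

```text
t: 6.52
eef_pos: [0.5151, -0.0555, 0.136]
tool_rot: [0.008, 0.034, 0.999, -0.006]
contact_force: [3.6, 5.3, -13.7]
finger_gap: 0.0359
t 6.5167 pos [ 0.5151 -0.0555  0.136 ] gap 0.0359 F [  3.6   5.3 -13.7] T [ 1.69 -0.56  0.39] q6 -0.03
toolx [-1.    0.07 -0.02] tooly [ 0.07  1.   -0.01] travel units [0.15 0.06 0.32] roll units -0.14
```

View pics/wr6.png

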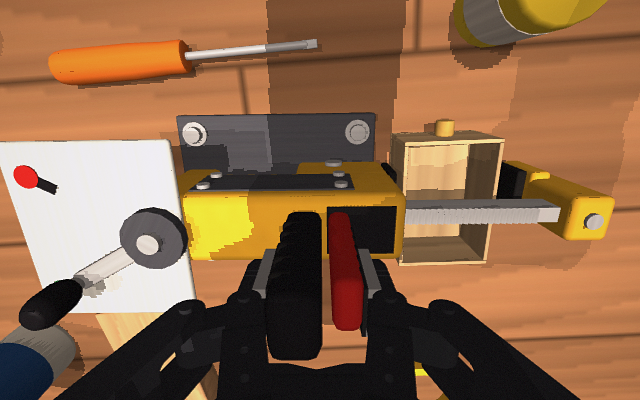

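```bash
python3 -m crank '{"jaw":[1,1,1,1,1,1],"travel":[[0,0,0],[0,0.1,0.1],[0.1,0.2,0.2],[0,0,0],[0,0,0],[0,0,0]],"roll":[0,0,0,0,0,0]}' 20
python3 - <<'E'
from h import *
delta([.5120,-.048,.128])
c=shot("wrist","wr7.png")
E
```

```text
t: 7.07
eef_pos: [0.5148, -0.0472, 0.1304]
tool_rot: [0.01, 0.034, 0.999, -0.007]
contact_force: [0.1, -0.8, -0.1]
finger_gap: 0.0856
t 7.0667 pos [ 0.5148 -0.0472  0.1304] gap 0.0856 F [ 0.1 -0.8 -0.1] T [ 0.02  0.01 -0.03] q6 -0.02
toolx [-1.    0.07 -0.02] tooly [ 0.07  1.   -0.01] travel units [ 0.11 -0.04  0.09] roll units -0.14
```

View pics/wr7.png

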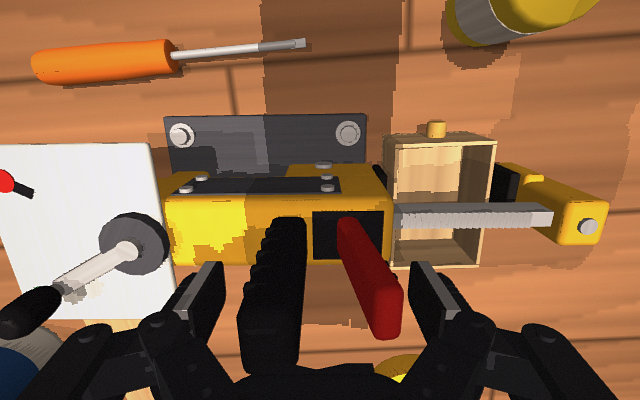

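```bash
python3 -m crank '{"jaw":[-1,-1,-1,-1,-1,-1],"travel":[[0,-0.1,0.05],[0,-0.1,0.05],[0,-0.1,0],[0,0,0],[0,0,0],[0,0,0]],"roll":[0,0,0,0,0,0]}' 20
python3 -m crank '{"jaw":[1,1,1,1,1,1],"travel":[[0,0,0],[0,0.1,0.1],[0.1,0.2,0.1],[0,0,0],[0,0,0],[0,0,0]],"roll":[0,0,0,0,0,0]}' 20
python3 - <<'E'
from h import *
delta([.5120,-.048,.128])
c=shot("wrist","wr8.png")
shot("top","top8.png",(270,180,430,270),5)
E
```

```text
t: 7.62
eef_pos: [0.5156, -0.0561, 0.1303]
tool_rot: [0.013, 0.034, 0.999, -0.007]
contact_force: [2.4, 3.8, -1.4]
finger_gap: 0.0374
t: 8.12
eef_pos: [0.5129, -0.0484, 0.1234]
tool_rot: [0.012, 0.034, 0.999, -0.007]
contact_force: [-0.9, 0.7, -0.1]
finger_gap: 0.0854
t 8.1167 pos [ 0.5129 -0.0484  0.1234] gap 0.0854 F [-0.9  0.7 -0.1] T [-0.   -0.    0.03] q6 -0.02
toolx [-1.    0.07 -0.02] tooly [ 0.07  1.   -0.01] travel units [ 0.03  0.01 -0.19] roll units -0.14
```

View pics/wr8.png

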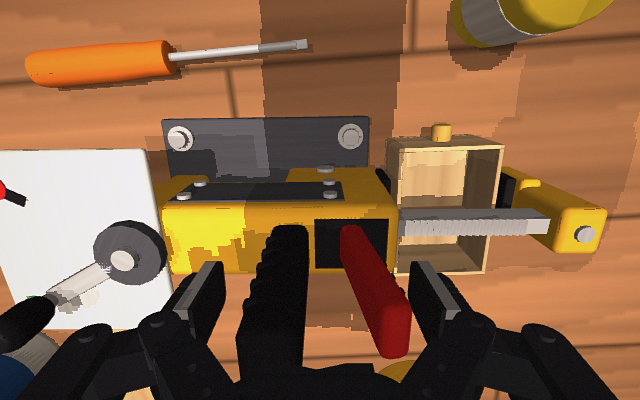

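View pics/top8.png

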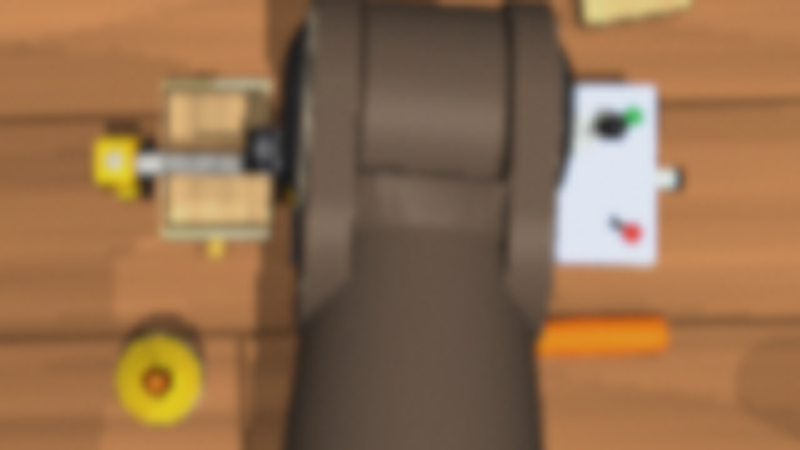

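```bash
python3 -m crank '{"jaw":[-1,-1,-1,-1,-1,-1,-1],"travel":[[0,-0.1,-0.1],[0,-0.1,0],[0,-0.1,0],[0,0,0],[0,0,0],[0,0,0],[0,0,0]],"roll":[0,0,0,0,0,0,0]}' 20
python3 - <<'E'
from h import *
delta([.5115,-.0537,.128])
c=shot("wrist","wr9.png")
shot("top","top9.png",(270,180,430,270),5)
E
```

```text
t: 8.8
eef_pos: [0.5137, -0.0561, 0.1291]
tool_rot: [0.014, 0.033, 0.999, -0.005]
contact_force: [0.3, 0.6, 0.1]
finger_gap: 0.037
t 8.8 pos [ 0.5137 -0.0561  0.1291] gap 0.037 F [0.3 0.6 0.1] T [0.67 0.17 0.28] q6 -0.04
toolx [-1.    0.07 -0.03] tooly [ 0.07  1.   -0.01] travel units [0.1  0.09 0.04] roll units -0.12
```

View pics/wr9.png

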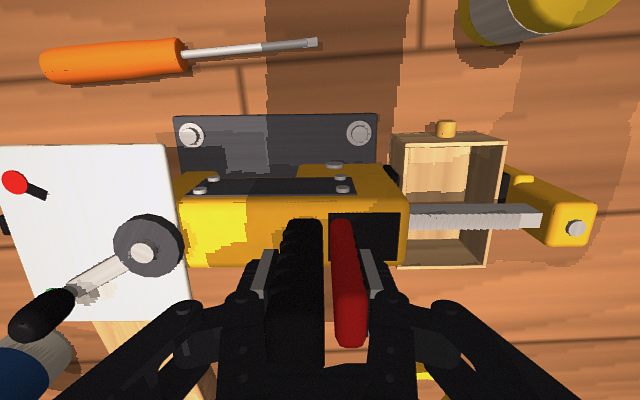

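View pics/top9.png

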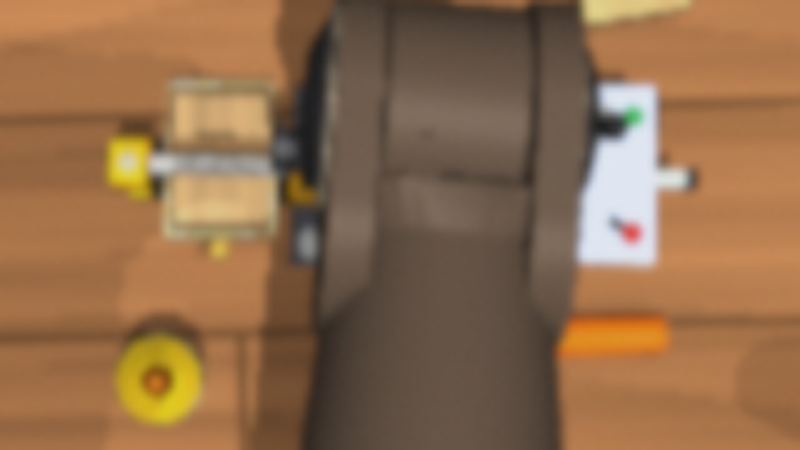

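```bash
python3 -m crank '{"jaw":[1,1,1,1,1,1],"travel":[[0,0,0],[0,0.1,0.1],[0.1,0.2,0],[0,0,0],[0,0,0],[0,0,0]],"roll":[0,0,0,0,0,0]}' 20
python3 -c "
from h import *
delta([.5120,-.048,.128])"
python3 -m crank '{"jaw":[-1,-1,-1,-1,-1,-1,-1],"travel":[[0,-0.1,-0.05],[0,-0.1,0],[0,-0.1,0],[0,0,0],[0,0,0],[0,0,0],[0,0,0]],"roll":[0,0,0,0,0,0,0]}' 20
python3 - <<'E'
from h import *
delta([.5115,-.0537,.128])
c=shot("wrist","wr10.png")
shot("top","top10.png",(270,180,430,270),5)
E
```

```text
t: 9.4
eef_pos: [0.5113, -0.0483, 0.1256]
tool_rot: [0.013, 0.034, 0.999, -0.007]
contact_force: [-0.5, -0.2, -0.2]
finger_gap: 0.0853
t 9.4 pos [ 0.5113 -0.0483  0.1256] gap 0.0853 F [-0.5 -0.2 -0.2] T [0.01 0.03 0.01] q6 -0.02
toolx [-1.    0.07 -0.03] tooly [ 0.07  1.   -0.01] travel units [-0.03  0.01 -0.09] roll units -0.13
t: 9.98
eef_pos: [0.512, -0.0539, 0.1299]
tool_rot: [0.016, 0.032, 0.999, -0.003]
contact_force: [0.4, 1.9, -0.0]
finger_gap: 0.041
t 9.9833 pos [ 0.512  -0.0539  0.1299] gap 0.041 F [ 0.4  1.9 -0. ] T [0.72 0.07 0.32] q6 -0.04
toolx [-1.    0.06 -0.03] tooly [ 0.06  1.   -0.01] travel units [0.02 0.01 0.08] roll units -0.1
```

View pics/wr10.png

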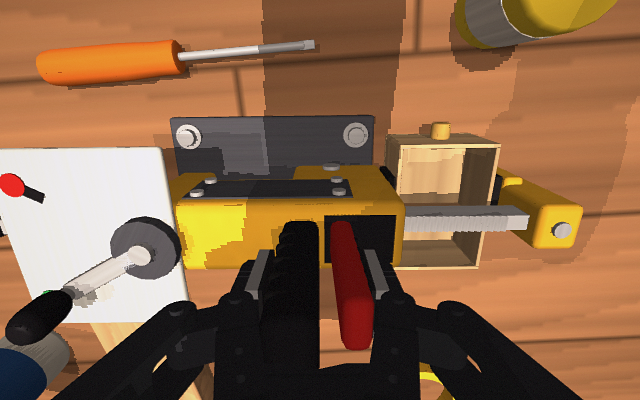

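View pics/top10.png

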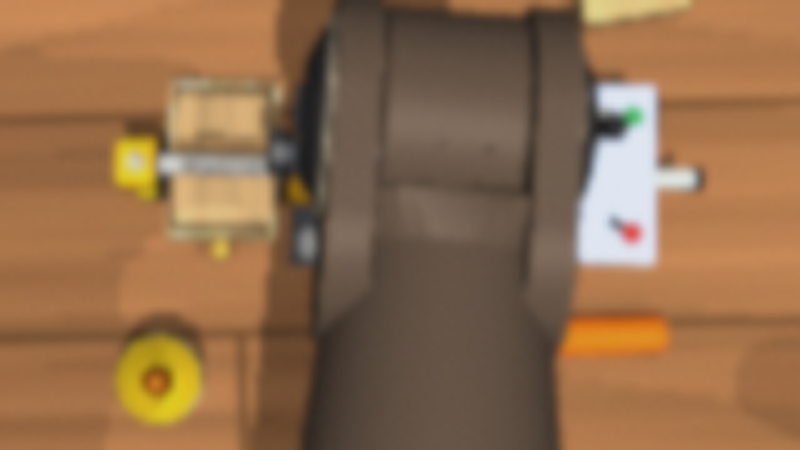

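```bash
python3 -m crank '{"jaw":[-1,-1,-1,-1,-1,-1],"travel":[[0,0,0],[0,0,0],[0,0,0],[0,0,0],[0,0,0],[0,0,0]],"roll":[0,0,0,0,0,0]}' 20
python3 - <<'E'
from h import *
delta([.5115,-.0537,.128])
shot("scene","sc11.png",(215,150,365,260),5)
E
```

```text
t: 10.58
eef_pos: [0.512, -0.0539, 0.1299]
tool_rot: [0.016, 0.032, 0.999, -0.003]
contact_force: [-0.8, 0.4, 1.5]
finger_gap: 0.0414
t 10.5833 pos [ 0.512  -0.0539  0.1299] gap 0.0414 F [-0.8  0.4  1.5] T [0.62 0.19 0.26] q6 -0.04
toolx [-1.    0.06 -0.03] tooly [ 0.06  1.   -0.01] travel units [0.02 0.01 0.08] roll units -0.1
```

View pics/sc11.png

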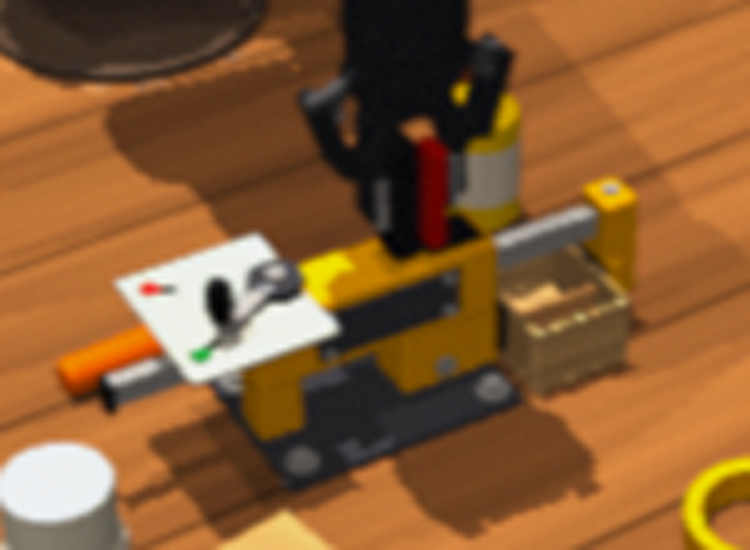

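```bash
python3 -m crank '{"jaw":[-1,-1,-1,-1,-1,-1],"travel":[[0,0,0],[0,0,0],[0,0,0],[0,0,0],[0,0,0],[0,0,0]],"roll":[0,0,0,0,0,0]}' 22.5
python3 - <<'E'
from h import *
delta([.5115,-.0537,.128])
c=shot("wrist","wr12.png")
shot("wrist","wr12z.png",(380,110,600,290),3.5)
shot("top","top12.png",(270,180,430,270),5)
E
```

```text
t: 11.13
eef_pos: [0.512, -0.0541, 0.13]
tool_rot: [0.016, 0.032, 0.999, -0.003]
contact_force: [-0.8, -0.2, 1.4]
finger_gap: 0.0407
t 11.1333 pos [ 0.512  -0.0541  0.13  ] gap 0.0407 F [-0.8 -0.2  1.4] T [0.69 0.17 0.22] q6 -0.04
toolx [-1.    0.06 -0.03] tooly [ 0.06  1.   -0.01] travel units [0.02 0.02 0.08] roll units -0.1
```

View pics/wr12z.png

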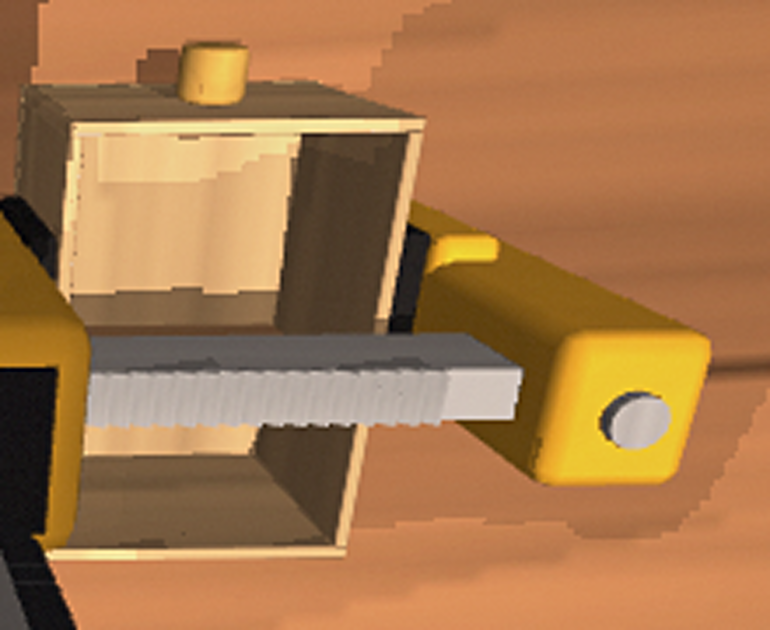

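View pics/top12.png

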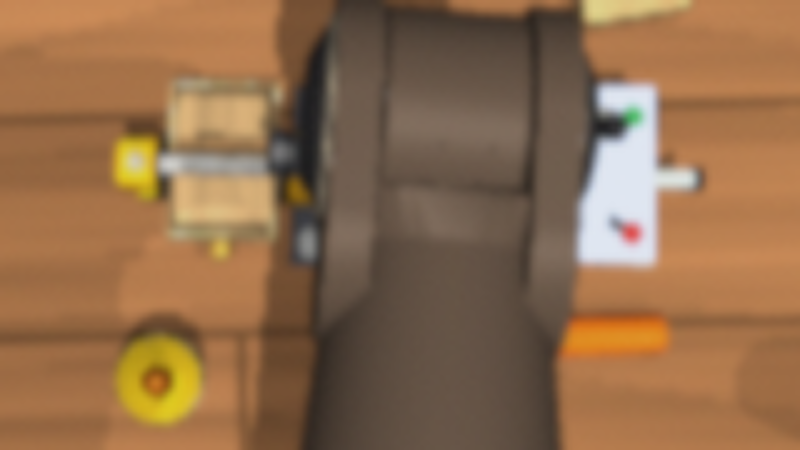

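Force balance on the arm is near zero. The trigger has stalled elastically before its stop, so the full grip force is going through the drawer. Both pads touch the drawer, so I'm handing in.

```bash
python3 -m crank '{"jaw":[-1,-1,-1,-1],"travel":[[0,0,0],[0,0,0],[0,0,0],[0,0,0]],"roll":[0,0,0,0]}' 22.5
python3 -c "
from h import *
delta([.5115,-.0537,.128]); print(arm.close_job())"
```

```text
t: 11.62
eef_pos: [0.512, -0.0541, 0.13]
tool_rot: [0.016, 0.032, 0.999, -0.003]
contact_force: [-0.2, 0.8, 2.5]
finger_gap: 0.041
t 11.6167 pos [ 0.512  -0.0541  0.13  ] gap 0.041 F [-0.2  0.8  2.5] T [0.68 0.21 0.3 ] q6 -0.04
toolx [-1.    0.06 -0.03] tooly [ 0.06  1.   -0.01] travel units [0.02 0.02 0.08] roll units -0.1
the job is handed in; nothing more can be done
None
```

I threw the lever into the CLAMP notch and closed the jaw on the drawer with the trigger alone. I handed the job in at t = 11.6 s with the trigger still squeezed; no verdict was given.

- **Lever:** I pushed the knob across with the shut fingers. The scene picture put it within 1 px of where it should stand in the CLAMP notch, and it was still by the green dot in the last top picture.
- **Trigger:** It took three full squeezes plus a fourth, which stalled at a finger gap of about 41 mm because the drawer was gripped; a full squeeze would be 36 mm. I am holding the trigger and the black grip together between the fingers at 22.5 N.
- **Force on the drawer:** By the formula you gave, that is about 25 N. It is worked out from the grip setting, not measured. The sideways wrist force was within about 1 N, so the arm adds little to the push.
- **Pictures at the end:** The moving pad presses against the drawer, which slid about 2 mm on its way to the fixed pad. The other objects in view had not moved; I did not check every bystander separately.
- **Checks that disagreed:**
  - Raising the grip from 20 to 22.5 N closed the fingers by only 0.4 to 0.7 mm, against about 1.3 mm expected from the pad stiffness. The gap reading wanders by about 0.3 mm, and friction may explain the rest.
  - On the first squeeze the tool rode up about 9 mm, with a passing vertical force of 14 N on the wrist. I corrected the height between strokes.

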